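# Clear the rack lane and load the blood samples

### The arm

A 7-joint arm with a two-finger parallel gripper is mounted at the origin on the work surface. World frame = base frame: x ahead of the robot, y to its left, z up, the work surface at z = 0. Lengths are in mm, angles in rad, forces in N, time in s.
With the tool pointing down it reaches from about 400 to 875 mm from the base axis. Payload 19.3 kg.
Tool frame: the origin (TCP) lies midway between the tips of the shut fingers; the grasp point (between the pads) lies 19 mm behind it; z points along the fingers, y is the direction in which the jaws open and shut (so a half turn about z gives the same grasp; the last joint's range is limited). The gripper opens to 85 mm and grips with 20 to 120 N. Pads are 22 mm wide; open, the fingers measure 114 mm over their backs; the gripper's body (76 mm by 85 mm) begins 54 mm behind the grasp point. The pads swing forward as they close: fully open they stand 13 mm farther back than shut.
Start: joints at [1.06, 0.521, -0.036, 1.599, 0.021, 1.021, -0.113], TCP at [266.637, -565.261, 231.291] pointing down, gripper open.
Joint ranges: [-2.91, 2.91], [-0.3, 2.13], [-1.5, 1.42], [0.17, 2.43], [-1.26, 4.41], [0.16, 1.93], [-2.52, 2.52]. Speed limits (rad/s): [1.89, 1.89, 2.39, 2.39, 3.01, 3.01, 3.01].

### API

Orientations are given as a unit quaternion [x, y, z, w].
In Python, from bench import ctrl gives the robot as it stands. The module is installed in compiled form; this text tells all that it offers.
- The arm moves only by the tool servo_tool, never from a script. Its argument "rows" is a list of rows, each a list of 5 numbers: the shift along the tool's x, y, z in mm, then the turn about the tool's z in rad, then the finger opening in mm, from 0 to 85.4. In form: [[tx, ty, tz, twist, fingers], ...]. A call has 1 to 8 rows; each row shifts and turns the commanded pose from where the row before left it, along the tool's axes as they then stand; what a row does not reach is not made up. A row lasts 1/12 s, in which the tool goes at most 41.7 mm and 7.16 degrees, less where a joint would pass 70% of its speed; a pose out of reach is approached as far as the arm can. A call is refused whole if a number of a shift passes 41.7 or a number of a turn 0.125, either way. A call with a gripper value outside its range is refused whole. The fingers move at their own pace and stop on an object; "force" is the grip in N (left out, the last holds). Time passes only in rows, so rows that do not move let the fingers close. It gives the time, the measured TCP pose, the force and the opening at its end, in the units of the state.
- ctrl.state(): the state, without advancing time (a new reading comes with each control period).
- ctrl.capture(name): name is "scene" or "side" or "wrist"; returns (picture, depth): 384x512x3 uint8, blue, green, red; 384x512 float32, mm along the optical axis (not along the pixel's ray), 0 where there is no reading.
- ctrl.calibration(name): a dict with "camera_matrix" (3x3 intrinsics, pixels), "rvec" (rotation vector, rad) and "tvec" (3), from world to camera coordinates, as OpenCV has them. Camera axes: x right, y down, z forward; pixel columns grow to the right and rows downward; lengths in mm; the calibration is good to about 2 mm. A picture is of the moment at which its call begins: read the wrist's pose just before it. calibration takes no time and is no camera call; for the wrist camera it gives the pose at the moment of the call.
- ctrl.job_done(): hands the job in, once; it reports no verdict.
The state is a dict: "time": time; "joint_pos": joint angles; "qd": joint speeds; "joint_torque": joint torques, N m; "ee_pos": TCP position; "ee_rot": TCP orientation; "wrist_force": force on the tool from outside, world axes, zero at the start; "ft_torque": the same for the moment, N m; "gripper_width": finger opening in mm.
Only numpy, scipy, OpenCV 4.12 (cv2) and the standard library are available. Lean on these libraries where they do the work, as an engineer would, in place of code of your own. Each camera call takes 0.05 s, during which the arm holds its last target. There are 200 camera calls.

### The job

An emptied grey rack has been left in the loading lane of the tube analyser: lift it out and stand it upright in the steel tray, beside the empty rack already there. Then set the blue sample rack in the lane with its yellow end leading and push it through the orange spring gate until it is fully home against the stop and the gate has closed behind it. Keep the blue rack upright with its tubes in place, and leave the other things on the bench where they are.

Things in the scene. Friction and masses are not known exactly. Their poses are not given: they have to be found in the camera images.
- infeed: Fixed rack infeed of a white benchtop analyser. Origin on the bench under the lane's centre line; x runs along the lane from its open mouth (x = -210 mm) to the analyser, z up. Lane floor 30 mm above the bench, the deck beside it level with it (y -70 to 60). Analyser housing from x = 150 on, 205 high, y -170 to 70.
- lane_load (a point): Lane floor, lane centre line, middle of the loading section (infeed x = -130); axes as the infeed. Guide rails, 5 thick, stand 15 mm above the lane floor: 37 mm apart from x = -200 to -85, narrowing to 29 mm at x = -50, 29 mm from there on. A rack centred here clears the closed gate by 40 mm.
- guard_front (a point): Middle of the front edge of the clear guard's roof, 141 mm above the bench (infeed x = 82, orange edging). The guard covers the lane from here to the housing, inside 66 wide and 108 high above the lane floor: a rack gets under it only along the lane, and the gripper has to stay outside.
- lane_stop (a point): Foot of the steel stop's face on the lane floor and centre line, under the guard (infeed x = 132); the stop is 20 wide, 28 high. When the blue rack is home, its nose is here and its tail at infeed x = 14.
- gate (a joint): Orange flap across the lane at infeed x = -30, 35 wide, from 3 to 21 mm above the lane floor, on an upright hinge at the lane's +y side. 0 = closed, up to 1.5 rad as a rack pushed along infeed +x swings it open; a weak spring (about 1 N at its edge) shuts it once the rack's tail is past infeed x = 5. It does not open the other way.
- sample_rack: Blue five-place tube rack, upright block 118 long (its x) x 25 wide (its y) x 60 high, origin at the centre of its underside, z up; the 8 mm at its +x end (the nose, leading end) is yellow. Stands on the bench with three loose capped tubes, their caps 86 mm above its underside. 0.15 to 0.25 kg in all. Its flat tail (x = -59) can be pushed above the gate's height.
- rack_nose (a point): Middle of the lower edge of the blue rack's yellow nose (rack x = 59, z = 0).
- tube_a: Capped blood tube, red cap, 13 diameter (cap 16), 78 tall; origin at the centre of its bottom, standing loosely in the blue rack's hole at rack x = -46, 8 mm above the rack's underside, 26 mm of it showing above the rack.
- tube_b: Same tube, red cap, in the hole at rack x = -4.
- tube_c: Same tube, green cap, in the hole at rack x = 17.
- empty_rack: Grey empty five-place tube rack, upright block 118 long (its x) x 25 wide (its y) x 60 high, origin at the centre of its underside, z up, both ends alike, 0.1 to 0.2 kg. It stands in the loading section of the lane, before the gate, in the way; it can be lifted straight up.
- tray: Fixed shallow steel tray for emptied racks, 180 (x) x 150 (y) outside, walls 4 thick and 18 high, floor 4 thick; origin at the centre of its underside, z up. Its y < 0 side holds the stored rack; the y > 0 side is free (a rack stands well at y = +25, along x).
- stored_rack: Grey empty five-place tube rack, upright block 118 long (its x) x 25 wide (its y) x 60 high, origin at the centre of its underside, z up. A bystander standing in the tray near y = -46, roughly along the tray's x.
- tip_box: Bystander: white and blue pipette tip box, 87 x 122 x 62 high, origin at the centre of its underside.
- bottle: Bystander: white bottle, 66 diameter, 150 high, origin at the centre of its underside.
- cup: Bystander: clear specimen jar with a yellow lid, 56 diameter, 70 high, origin at the centre of its underside.

How it is judged:
By the outcome, as a careful person would: the job done as asked, in the order asked, and still so for the second after the job is handed in, with the robot touching nothing.
It also fails if it takes over 72 s, if anything falls off the work surface, if the arm or the gripper's body presses on something with over 40 N, if the wrist force passes 120 N, or if a joint passes its speed limit or range.

## Working session

There is one attempt and no reset: what is moved stays moved. The work goes in short steps, Python scripts to look and compute and a tool call to move; the robot and the scene stay as the last step left them, time stands still between calls to the robot, and variables do not carry over. Pictures are saved under pics/ and viewed, on a budget of 10 in all, crops included, one or two more only if the job needs it, and the job is handed in when it is done.

Besides the shell and the picture viewer there is one more tool, called after "Emit:" as name(argument=value, ...) on one line, values as JSON. servo_tool: Moves the arm, as the interface text tells. Its arguments: {"type":"object","properties":{"rows":{"type":"array","items":{"type":"array","items":{"type":"number"}}},"force":{"type":"number"}},"required":["rows"]}

```bash
mkdir -p pics
cat > h.py <<'E'
import numpy as np, cv2
from bench import ctrl
from scipy.spatial.transform import Rotation as Ro
def cap(n):
    c=ctrl.calibration(n); im,d=ctrl.capture(n)
    return im,d,c
def cloud(d,c):
    K=np.array(c["camera_matrix"]);R=cv2.Rodrigues(np.array(c["rvec"],float))[0];t=np.array(c["tvec"],float).ravel()
    v,u=np.mgrid[:d.shape[0],:d.shape[1]]
    P=np.stack([(u-K[0,2])/K[0,0]*d,(v-K[1,2])/K[1,1]*d,d],-1)
    W=(P-t)@R
    W[d<=0]=np.nan
    return W
E
python3 - <<'E'
from h import *
s=ctrl.state();print({k:np.round(v,3).tolist() for k,v in s.items()}); print(Ro.from_quat(s["ee_rot"]).as_matrix().round(3))
for n in ["scene","side"]:
    im,d,c=cap(n);np.savez(n+"0.npz",im=im,W=cloud(d,c))
    cv2.imwrite(f"pics/{n}0.png",im)
    print(n,{k:np.round(v,3).tolist() for k,v in c.items()})
E
```

```text
{'time': 0.0, 'joint_pos': [1.06, 0.522, -0.036, 1.6, 0.021, 1.021, -0.113], 'qd': [0.001, 0.001, 0.0, 0.0, 0.0, -0.0, -0.0], 'joint_torque': [0.0, -92.713, 1.98, -36.994, 0.018, 0.008, -0.0], 'ee_pos': [266.47, -564.966, 230.712], 'ee_rot': [0.976, 0.219, -0.0, -0.001], 'wrist_force': [0.126, -0.153, 0.384], 'ft_torque': [-0.055, 0.04, -0.01], 'gripper_width': 85.359}
[[ 0.904  0.427 -0.001]
 [ 0.427 -0.904  0.001]
 [-0.    -0.001 -1.   ]]
scene {'camera_matrix': [[347.937, 0.0, 256.238], [0.0, 347.937, 191.722], [0.0, 0.0, 1.0]], 'rvec': [0.848, 2.506, -1.138], 'tvec': [438.908, -96.323, 1226.992]}
side {'camera_matrix': [[472.086, 0.0, 256.96], [0.0, 472.086, 187.305], [0.0, 0.0, 1.0]], 'rvec': [2.067, -0.196, 0.109], 'tvec': [-520.882, 131.119, 1190.902]}
```

View pics/scene0.png

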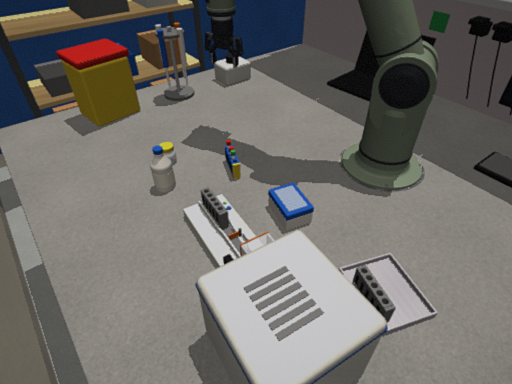

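View pics/side0.png

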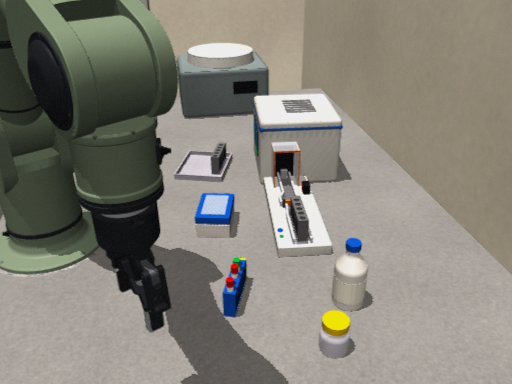

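The scene view shows the lane rack near (214,206), the blue rack at (232,160), the tray at (385,290) with its stored rack at (373,292), and the guard at (258,245). The side view shows the blue rack at (235,287), the lane rack at (298,215), the tray at (205,165) and the guard mouth at (286,165). I'll measure next.

```bash
cat > m.py <<'E'
from h import *
for n in ["scene","side"]:
    f=np.load(n+"0.npz");im=f["im"];W=f["W"];hsv=cv2.cvtColor(im,cv2.COLOR_BGR2HSV).astype(int);H,S,V=hsv[...,0],hsv[...,1],hsv[...,2]
    z=W[...,2]
    def rect(name,m,box=None):
        m=m&np.isfinite(z)
        if box is not None:
            m=m.copy();b=np.zeros_like(m);b[box[1]:box[3],box[0]:box[2]]=1;m&=b
        k,l,st,_=cv2.connectedComponentsWithStats(m.astype(np.uint8))
        if k<2: print(n,name,"none");return
        i=1+np.argmax(st[1:,4]);p=W[l==i]
        r=cv2.minAreaRect(p[:,:2].astype(np.float32))
        print(n,name,st[i].tolist(),"zmed",np.median(p[:,2]).round(1),"c",np.round(r[0],1),"size",np.round(r[1],1),"ang",round(r[2],2),"corners",cv2.boxPoints(r).round(0).tolist())
    B={"scene":dict(blue=(210,130,250,190),lane=(190,180,240,235),tray=(330,240,440,340),deck=(175,180,290,270),hous=(190,225,390,384),tip=(260,175,320,235)),
       "side":dict(blue=(215,250,255,320),lane=(280,185,315,245),tray=(170,140,240,190),deck=(255,170,335,260),hous=(240,90,345,185),tip=(190,185,240,240))}[n]
    rect("bluetop",(z>54)&(z<64)&(H>100)&(H<130)&(S>100),B["blue"])
    rect("blueall",(z>5)&(z<64)&(((H>100)&(H<130))|((H>20)&(H<35)))&(S>100),B["blue"])
    rect("yellow",(z>3)&(H>20)&(H<35)&(S>100),B["blue"])
    rect("red",(z>70)&((H<8)|(H>172))&(S>100),B["blue"])
    rect("green",(z>70)&(H>40)&(H<85)&(S>100),B["blue"])
    rect("lanetop",(z>83)&(z<97),B["lane"])
    rect("laneall",(z>50)&(z<97),B["lane"])
    rect("storedtop",(z>58)&(z<70),B["tray"])
    rect("tray",(z>11)&(z<25),B["tray"]); rect("trayany",(z>2)&(z<75),B["tray"])
    rect("deck",(z>24)&(z<36),B["deck"])
    rect("houstop",(z>198)&(z<212),B["hous"])
    rect("orange",(z>125)&(z<150)&(H>3)&(H<20)&(S>120),None)
    rect("gate",(z>30)&(z<55)&(H>3)&(H<20)&(S>120),None)
    rect("tip",(z>50)&(z<70),B["tip"])
    print(n,"noise z bench", [np.nanmedian(z[a:b,c:d]).round(1) for a,b,c,d in [(330,360,100,160),(255,275,240,300)]])
E
python3 m.py
```

```text
scene bluetop [225, 145, 14, 19, 67] zmed 61.2 c [ 427.6 -300.2] size [108.1  24.4] ang 69.3 corners [[397.0, -346.0], [420.0, -355.0], [458.0, -254.0], [435.0, -245.0]]
scene blueall [225, 145, 15, 34, 229] zmed 47.7 c [ 429.5 -295.7] size [118.   24.6] ang 69.54 corners [[397.0, -347.0], [420.0, -355.0], [462.0, -245.0], [439.0, -236.0]]
scene yellow [232, 163, 8, 16, 109] zmed 35.5 c [ 450.2 -246.2] size [13.6 24.8] ang 49.44 corners [[436.0, -243.0], [455.0, -259.0], [464.0, -249.0], [445.0, -233.0]]
scene red [227, 140, 7, 10, 34] zmed 86.2 c [ 419.2 -320.4] size [52. 14.] ang 66.9 corners [[403.0, -342.0], [415.0, -347.0], [436.0, -299.0], [423.0, -294.0]]
scene green [231, 150, 4, 6, 22] zmed 83.7 c [ 435.9 -280.3] size [12.9 10.5] ang 55.28 corners [[428.0, -283.0], [437.0, -289.0], [444.0, -278.0], [435.0, -272.0]]
scene lanetop [201, 187, 27, 30, 294] zmed 91.0 c [ 613.  -112.3] size [120.   25.7] ang 84.67 corners [[595.0, -171.0], [620.0, -173.0], [631.0, -54.0], [606.0, -51.0]]
scene laneall [201, 187, 28, 38, 525] zmed 85.3 c [ 613.3 -112.1] size [120.5  26.4] ang 84.89
[... 3258 characters left out ...]
190.0]]
side houstop [254, 94, 87, 31, 2160] zmed 205.5 c [700.6 280.4] size [247.9 235. ] ang 84.15 corners [[571.0, 169.0], [805.0, 145.0], [830.0, 392.0], [596.0, 416.0]]
side orange [274, 150, 26, 8, 63] zmed 141.2 c [633.5 102.5] size [13.  71.1] ang 85.49 corners [[598.0, 99.0], [668.0, 93.0], [669.0, 106.0], [599.0, 112.0]]
side gate [285, 200, 5, 6, 21] zmed 46.5 c [609.6 -10.6] size [ 6.3 12.1] ang 86.12 corners [[603.0, -13.0], [615.0, -14.0], [616.0, -8.0], [604.0, -7.0]]
side tip [194, 193, 40, 30, 970] zmed 62.8 c [415.4 -15.9] size [125.5  87.9] ang 76.13 corners [[358.0, -66.0], [443.0, -87.0], [473.0, 35.0], [388.0, 56.0]]
side noise z bench [np.float64(1.0), np.float64(1.0)]
```

Emit:
servo_tool(rows=[[0, 0, 0, -0.115, 85], [0, 0, 0, -0.115, 85], [0, 0, 0, -0.115, 85], [0, 0, 0, -0.115, 85], [0, 0, 0, -0.115, 85], [0, 0, 0, -0.115, 85], [0, 0, 0, -0.115, 85], [0, 0, 0, -0.115, 85]], force=40)

```text
time: 0.77
ee_pos: [266.5, -565.1, 231.0]
ee_rot: [0.776, 0.631, 0.0, -0.0]
wrist_force: [-0.2, -0.6, 0.3]
gripper_width: 84.8
```

Emit:
servo_tool(rows=[[0, 0, 0, -0.115, 85], [24, 15, 0, 0, 85], [24, 15, 0, 0, 85], [24, 15, 0, 0, 85], [24, 15, 0, 0, 85], [24, 15, 0, 0, 85], [24, 15, 0, 0, 85], [24, 15, 0, 0, 85]])

```text
time: 1.43
ee_pos: [387.6, -406.7, 231.1]
ee_rot: [0.74, 0.673, -0.0, -0.0]
wrist_force: [-0.3, -0.3, 0.2]
gripper_width: 85.1
```

Emit:
servo_tool(rows=[[24, 15, 0, 0, 85], [24, 15, 0, 0, 85], [24, 15, 0, 0, 85], [24, 15, 0, 0, 85], [24, 15, 0, 0, 85], [24, 15, 0, 0, 85], [24, 15, 0, 0, 85], [24, 15, 0, 0, 85]])

```text
time: 2.1
ee_pos: [525.3, -227.1, 231.1]
ee_rot: [0.74, 0.673, -0.0, -0.0]
wrist_force: [0.5, -0.6, -0.3]
gripper_width: 84.7
```

Emit:
servo_tool(rows=[[24, 15, 5, 0, 85], [24, 15, 5, 0, 85], [24, 15, 5, 0, 85], [24, 15, 5, 0, 85], [24, 15, 5, 0, 85], [0, 0, 0, 0, 85], [0, 0, 0, 0, 85]])

```text
time: 2.68
ee_pos: [611.1, -114.2, 205.5]
ee_rot: [0.739, 0.674, -0.0, -0.001]
wrist_force: [-0.7, -0.3, 0.7]
gripper_width: 85.1
```

```bash
cat > w.py <<'E'
from h import *
import sys
def look(name):
    im,d,c=cap("wrist");W=cloud(d,c);np.savez(name+".npz",im=im,W=W);cv2.imwrite(f"pics/{name}.png",im)
    s=ctrl.state();y=Ro.from_quat(s["ee_rot"]).as_matrix()
    print("t",s["time"],"ee",np.round(s["ee_pos"],1),"yaw",np.degrees(np.arctan2(y[1,0],y[0,0])).round(2),"tilt",y[2].round(4))
    return im,W
def rect(W,m,nm):
    k,l,st,_=cv2.connectedComponentsWithStats((m&np.isfinite(W[...,2])).astype(np.uint8))
    if k<2: print(nm,"none");return
    i=1+np.argmax(st[1:,4]);p=W[l==i];r=cv2.minAreaRect(p[:,:2].astype(np.float32))
    print(nm,st[i].tolist(),"z",np.median(p[:,2]).round(1),np.round(r[0],1),np.round(r[1],1),round(r[2],2))
E
python3 - <<'E'
from w import *
im,W=look("w1");z=W[...,2]
rect(W,(z>84)&(z<96),"lanetop");rect(W,(z>42)&(z<48),"rails");rect(W,(z>26)&(z<35),"deck")
E
```

```text
t 2.7333 ee [ 610.6 -115.7  205.8] yaw 84.6 tilt [-1.e-04 -1.e-03 -1.e+00]
lanetop [244, 115, 30, 131, 2818] z 90.0 [ 612.7 -112.5] [117.5  25.1] 84.95
rails [275, 0, 8, 234, 1253] z 44.9 [635.9 -69.9] [221.4   7.1] 85.62
deck [196, 0, 140, 236, 23251] z 30.1 [621.4 -70.7] [236.8 129.9] 84.16
```

View pics/w1.png

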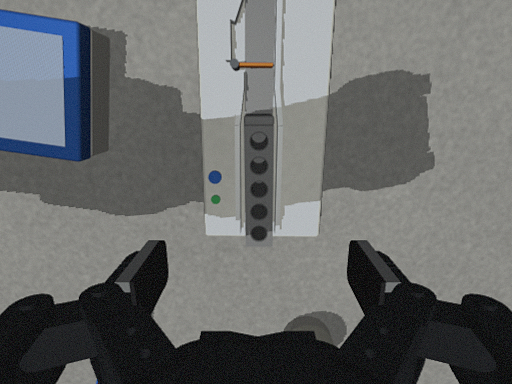

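The wrist view shows the lane rack, with its top at (259,187), sitting straight between the rails, and the closed orange gate at (253,65). The measurements agree with the side and scene views.

Emit:
servo_tool(rows=[[2, 1.6, 16, 0, 85], [0, 0, 16, 0, 85], [0, 0, 16, 0, 85], [0, 0, 16, 0, 85], [0, 0, 16, 0, 85], [0, 0, 16, 0, 85], [0, 0, 16, 0, 70], [0, 0, 15, 0, 60]])

```text
time: 3.4
ee_pos: [612.0, -115.6, 78.6]
ee_rot: [0.74, 0.672, -0.0, 0.0]
wrist_force: [0.0, -0.5, -0.2]
gripper_width: 63.3
```

Emit:
servo_tool(rows=[[0, 0, 12, 0, 60], [0, 0, 10, 0, 60], [0, 0, 0, 0, 60], [0, 0, 0, 0, 20], [0, 0, 0, 0, 20], [0, 0, 0, 0, 20], [0, 0, 0, 0, 20], [0, 0, 0, 0, 20]])

```text
time: 4.07
ee_pos: [613.1, -114.2, 58.2]
ee_rot: [0.74, 0.673, 0.0, 0.001]
wrist_force: [-1.0, 0.7, 7.1]
gripper_width: 24.7
```

Emit:
servo_tool(rows=[[0, 0, 0, 0, 20], [0, 0, 0, 0, 20], [0, 0, 0, 0, 20], [0, 0, -5, 0, 20]])

```text
time: 4.4
ee_pos: [612.4, -114.1, 62.3]
ee_rot: [0.74, 0.673, -0.0, -0.0]
wrist_force: [-0.8, 0.5, -1.9]
gripper_width: 24.4
```

Emit:
servo_tool(rows=[[0, 0, -15, 0, 20], [0, 0, -23, 0, 20], [0, 0, -25, 0, 20], [0, 0, -25, 0, 20], [0, 0, -25, 0, 20], [0, 0, -25, 0, 20], [6, -11, 0, 0, 20], [12, -21, 0, 0, 20]])

```text
time: 5.07
ee_pos: [583.7, -94.2, 202.0]
ee_rot: [0.741, 0.672, 0.001, 0.001]
wrist_force: [0.0, 0.8, -3.0]
gripper_width: 24.6
```

Emit:
servo_tool(rows=[[12, -21, 0, 0, 20], [12, -21, 0, 0, 20], [12, -21, 0, 0, 20], [12, -21, 0, 0, 20], [12, -21, 0, 0, 20], [12, -21, 0, 0, 20], [8, -15, 0, 0, 20], [0, 0, 0, 0.077, 20]])

```text
time: 5.73
ee_pos: [447.3, 1.5, 200.9]
ee_rot: [0.764, 0.645, -0.0, -0.0]
wrist_force: [1.7, -0.3, -1.4]
gripper_width: 24.5
```

Emit:
servo_tool(rows=[[0, 0, 0, 0.077, 20], [0, 0, 0, 0.078, 20], [10, -6, 0, 0, 20], [20, -11, 0, 0, 20], [20, -11, 0, 0, 20], [20, -11, 0, 0, 20], [20, -11, 0, 0, 20], [20, -11, 0, 0, 20]])

```text
time: 6.4
ee_pos: [426.9, 124.7, 200.8]
ee_rot: [0.813, 0.583, 0.0, 0.0]
wrist_force: [0.3, -0.5, -1.0]
gripper_width: 24.2
```

Emit:
servo_tool(rows=[[20, -11, 0, 0, 20], [20, -11, 0, 0, 20], [20, -11, 0, 0, 20], [20, -11, 0, 0, 20], [15, -8, 0, 0, 20], [5, -3, 0, 0, 20], [0, 0, 0, 0, 20]])

```text
time: 6.98
ee_pos: [406.9, 237.2, 200.6]
ee_rot: [0.812, 0.583, 0.0, -0.0]
wrist_force: [0.0, -0.3, -2.0]
gripper_width: 24.2
```

Run:
```python
from w import *
im,W=look("w2");z=W[...,2]
rect(W,(z>60)&(z<69),"stored");rect(W,(z>13)&(z<22),"traywall");rect(W,(z>2)&(z<22),"tray")
rect(W,(z>100)&(z<250),"held")
```

```text
t 7.0333 ee [407.2 235.9 200.4] yaw 71.31 tilt [-2.e-04  1.e-04 -1.e+00]
stored [273, 0, 33, 134, 2619] z 63.9 [463.  320.6] [106.4  25.3] 71.52
traywall [157, 0, 67, 168, 1131] z 17.8 [369.9 337.5] [161.   58.6] 71.94
tray [157, 0, 116, 168, 15971] z 4.1 [395.4 331. ] [164.8 110. ] 71.07
held [165, 121, 187, 215, 16998] z 232.2 [408.8 243.2] [109.9  63.2] 49.99
```

View pics/w2.png

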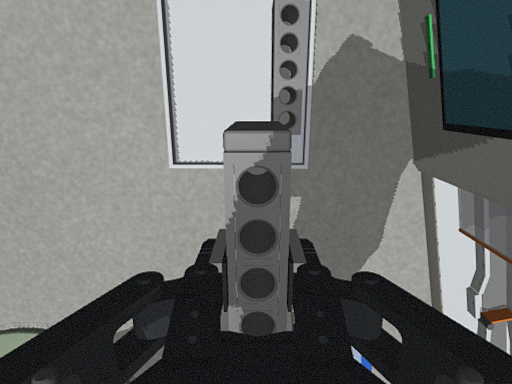

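The held rack hangs upright at (258,230). The tray's free side is ahead at about (220,80), with the stored rack at (288,65). Moving in and lowering.

Emit:
servo_tool(rows=[[12, -6, 0, 0, 20], [19, -10, 0, 0, 20], [19, -10, 0, 0, 20], [19, -10, 0, 0, 20], [14.7, -7.7, 0, 0, 20], [5, -2.5, 5, 0, 20], [0, 0, 15, 0, 20], [0, 0, 20, 0, 20]])

```text
time: 7.7
ee_pos: [393.1, 334.1, 160.5]
ee_rot: [0.813, 0.582, 0.001, 0.0]
wrist_force: [1.0, 0.6, -1.3]
gripper_width: 24.5
```

Emit:
servo_tool(rows=[[0, 0, 20, 0, 20], [0, 0, 20, 0, 20], [0, 0, 20, 0, 20], [0, 0, 15, 0, 20], [0, 0, 15, 0, 20], [0, 0, 10, 0, 20], [0, 0, 0, 0, 20], [0, 0, 0, 0, 20]])

```text
time: 8.37
ee_pos: [392.3, 334.1, 60.3]
ee_rot: [0.813, 0.582, -0.0, 0.0]
wrist_force: [0.0, -0.3, -1.5]
gripper_width: 24.1
```

Emit:
servo_tool(rows=[[0, 0, 10, 0, 20], [0, 0, 8, 0, 20], [0, 0, 5, 0, 20], [0, 0, 2, 0, 20], [0, 0, 0, 0, 20], [0, 0, 0, 0, 20]])

```text
time: 8.87
ee_pos: [392.0, 335.0, 35.3]
ee_rot: [0.813, 0.583, -0.0, 0.0]
wrist_force: [-0.5, 0.5, -1.7]
gripper_width: 24.1
```

Emit:
servo_tool(rows=[[0, 0, 1, 0, 20], [0, 0, 1, 0, 20], [0, 0, 0, 0, 20], [0, 0, 0, 0, 20]])

```text
time: 9.2
ee_pos: [392.1, 334.9, 33.4]
ee_rot: [0.813, 0.583, 0.0, -0.0]
wrist_force: [0.7, -0.0, -1.8]
gripper_width: 24.8
```

Emit:
servo_tool(rows=[[0, 0, 1, 0, 20], [0, 0, 0, 0, 20], [0, 0, 0, 0, 20]])

```text
time: 9.45
ee_pos: [392.1, 334.9, 32.3]
ee_rot: [0.813, 0.583, -0.0, -0.0]
wrist_force: [-0.2, 0.2, -2.0]
gripper_width: 24.4
```

Emit:
servo_tool(rows=[[0, 0, 1, 0, 20], [0, 0, 0, 0, 20], [0, 0, 0, 0, 20]])

```text
time: 9.7
ee_pos: [392.1, 334.9, 32.1]
ee_rot: [0.813, 0.583, 0.0, 0.0]
wrist_force: [-5.1, -4.4, 21.7]
gripper_width: 24.4
```

Contact is confirmed (21 N). Releasing, then moving over to the blue rack.

Emit:
servo_tool(rows=[[0, 0, -1, 0, 30], [0, 0, 0, 0, 38], [0, 0, 0, 0, 46], [0, 0, 0, 0, 46], [0, 0, 0, 0, 46], [0, 0, -10, 0, 46], [0, 0, -20, 0, 46], [0, 0, -25, 0, 60]])

```text
time: 10.37
ee_pos: [391.3, 334.5, 87.5]
ee_rot: [0.813, 0.583, -0.001, 0.0]
wrist_force: [0.5, 0.2, 0.2]
gripper_width: 56.6
```

Emit:
servo_tool(rows=[[0, 0, -28, 0, 85], [0, 0, -28, 0, 85], [0, 0, -28, 0, 85], [0, 0, -28, 0, 85], [-12, 7, 0, 0, 85], [-25, 15.5, 0, 0, 85], [-25, 15.5, 0, 0, 85], [-25, 15.5, 0, 0, 85]])

```text
time: 11.03
ee_pos: [414.6, 234.2, 200.1]
ee_rot: [0.813, 0.583, 0.0, 0.0]
wrist_force: [1.8, -0.6, 0.7]
gripper_width: 85.3
```

Run:
```python
from w import *
im,W=look("w3");z=W[...,2]
rect(W,(z>60)&(z<68)&(W[...,0]<425),"placed")
rect(W,(z>60)&(z<68)&(W[...,0]>440-(330-W[...,1])*.34),"stored")
```

```text
t 11.0833 ee [416.1 228.4 199.7] yaw 71.02 tilt [-0.0028  0.0012 -1.    ]
placed [176, 2, 37, 146, 3243] z 63.9 [393.  336.6] [117.6  25.3] 71.37
stored [264, 0, 31, 134, 2734] z 63.9 [463.  320.1] [106.2  24.9] 71.63
```

Emit:
servo_tool(rows=[[-25, 15.5, 0, 0, 85], [-25, 15.5, 0, 0, 85], [-25, 15.5, 0, 0, 85], [-25, 15.5, 0, 0, 85], [-25, 15.5, 0, 0, 85], [-25, 15.5, 0, 0, 85], [-25, 15.5, 0, 0, 85], [-25, 12, 0, 0, 85]])

```text
time: 11.75
ee_pos: [464.9, 5.7, 200.0]
ee_rot: [0.813, 0.583, 0.0, 0.0]
wrist_force: [0.8, -0.1, 0.2]
gripper_width: 84.8
```

Emit:
servo_tool(rows=[[-25, 4.8, 0, 0.035, 85], [-25, 4.8, 0, 0, 85], [-25, 4.8, 0, 0, 85], [-25, 4.8, 0, 0, 85], [-25, 4.8, 0, 0, 85], [-25, 4.8, 0, 0, 85], [-25, 4.8, 0, 0, 85], [-25, 4.8, 0, 0, 85]])

```text
time: 12.42
ee_pos: [430.2, -194.6, 200.0]
ee_rot: [0.823, 0.568, 0.0, 0.0]
wrist_force: [0.2, 0.1, 0.6]
gripper_width: 85.1
```

Emit:
servo_tool(rows=[[-25, 4.8, 0, 0, 85], [-25, 4.8, 0, 0, 85], [-25, 4.8, 0, 0, 85], [-15, 3, 0, 0, 85], [0, 0, 0, 0, 85], [0, 0, 0, 0, 85]])

```text
time: 12.92
ee_pos: [414.7, -284.1, 199.7]
ee_rot: [0.823, 0.568, 0.0, -0.0]
wrist_force: [0.6, 0.4, -0.4]
gripper_width: 85.1
```

Run:
```python
from w import *
im,W=look("w4");z=W[...,2];h=cv2.cvtColor(im,cv2.COLOR_BGR2HSV).astype(int);H,S=h[...,0],h[...,1]
rect(W,(z>52)&(z<68)&(S>90)&(H>20)&(H<130),"bluetop")
rect(W,(z>52)&(z<68)&(S>90)&(H>20)&(H<35),"yellow")
rect(W,(z>78)&(z<95)&(S>90)&((H<8)|(H>172)),"red")
rect(W,(z>78)&(z<95)&(S>90)&(H>40)&(H<85),"green")
```

```text
t 12.9667 ee [ 415.  -283.4  199.6] yaw 69.25 tilt [ 5.e-04  1.e-04 -1.e+00]
bluetop [262, 125, 27, 119, 1868] z 59.9 [ 427.7 -297.4] [117.2  24.6] 69.42
yellow [445, 260, 45, 40, 462] z 61.9 [ 577.4 -455.3] [47.8 20.3] 30.55
red [268, 190, 16, 19, 243] z 85.9 [ 425.6 -301. ] [15.3 13.3] 70.62
green [268, 167, 17, 19, 255] z 85.9 [ 433.  -281.4] [14.7 14.2] 83.64
```

View pics/w4.png

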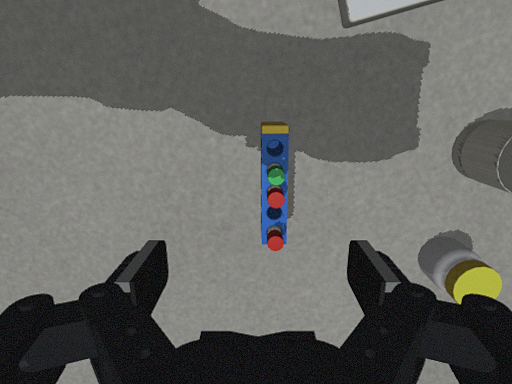

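The empty rack stands correctly in the tray. The blue rack is at (275,185) in the wrist view with all three tubes seated and its yellow end forward. Next I grasp it.

Emit:
servo_tool(rows=[[-4, 8, 0, 0, 85], [-4.3, 8.8, 0, -0.002, 85], [0, 0, 15, 0, 85], [0, 0, 20, 0, 85], [0, 0, 20, 0, 85], [0, 0, 20, 0, 75], [0, 0, 20, 0, 65], [0, 0, 20, 0, 60]])

```text
time: 13.63
ee_pos: [428.7, -297.6, 83.4]
ee_rot: [0.822, 0.569, 0.0, 0.0]
wrist_force: [1.3, -0.2, -0.7]
gripper_width: 60.2
```

Emit:
servo_tool(rows=[[0, 0, 20, 0, 60], [0, 0, 15, 0, 60], [0, 0, 12, 0, 60], [0, 0, 7.5, 0, 60], [0, 0, 0, 0, 50], [0, 0, 0, 0, 40], [0, 0, 0, 0, 30], [0, 0, 0, 0, 20]])

```text
time: 14.3
ee_pos: [428.3, -297.9, 30.7]
ee_rot: [0.822, 0.569, 0.0, 0.001]
wrist_force: [-0.6, 0.8, 0.8]
gripper_width: 24.5
```

Emit:
servo_tool(rows=[[0, 0, 0, 0, 20], [0, 0, 0, 0, 20], [0, 0, 0, 0, 20], [0, 0, 0, 0, 20]])

```text
time: 14.63
ee_pos: [428.3, -297.9, 30.7]
ee_rot: [0.822, 0.569, 0.0, 0.001]
wrist_force: [-0.9, 1.2, 8.4]
gripper_width: 24.4
```

Emit:
servo_tool(rows=[[0, 0, -3, 0, 20], [0, 0, -8, 0, 20], [0, 0, -12, 0, 20], [0, 0, -15, 0, 20]])

```text
time: 14.97
ee_pos: [427.4, -297.4, 68.4]
ee_rot: [0.822, 0.569, -0.0, -0.0]
wrist_force: [0.5, -0.2, -2.1]
gripper_width: 24.3
```

Emit:
servo_tool(rows=[[0, 0, -18, 0, 20], [0, 0, -20, 0, 20], [0, 0, -20, 0, 20], [0, 0, -20, 0, 20], [0, 0, -20, 0, 20], [0, 0, -18, -0.04, 20], [0, 0, -12, -0.05, 20], [0, 0, -4, -0.06, 20]])

```text
time: 15.63
ee_pos: [428.2, -297.9, 202.6]
ee_rot: [0.777, 0.63, 0.0, 0.001]
wrist_force: [-0.4, -0.0, -1.2]
gripper_width: 24.4
```

Emit:
servo_tool(rows=[[0, 0, 0, -0.06, 20], [0, 0, 0, -0.0476, 20], [8, 6.3, 0, 0, 20], [15, 12, 0, 0, 20], [20, 16, 0, 0, 20], [21, 16.5, 0, 0, 20], [21, 16.5, 0, 0, 20], [21, 16.5, 0, 0, 20]])

```text
time: 16.3
ee_pos: [522.9, -199.0, 200.3]
ee_rot: [0.743, 0.669, 0.0, 0.0]
wrist_force: [0.3, -0.8, -1.8]
gripper_width: 24.2
```

Emit:
servo_tool(rows=[[21, 16.5, 0, 0, 20], [21, 16.5, 0, 0, 20], [21, 16.5, 0, 0, 20], [18, 15, 0, 0, 20], [12, 10, 0, 0, 20], [8, 6, 0, 0, 20], [0, 0, 0, 0, 20], [0, 0, 0, 0, 20]])

```text
time: 16.97
ee_pos: [611.9, -108.9, 199.7]
ee_rot: [0.743, 0.67, -0.0, -0.0]
wrist_force: [-0.5, -0.7, -1.1]
gripper_width: 24.1
```

Run:
```python
from w import *
im,W=look("w5");z=W[...,2]
rect(W,(z>26)&(z<35),"deck");rect(W,(z>42)&(z<48),"rails")
```

```text
t 17.0167 ee [ 611.6 -109.6  199.8] yaw 84.06 tilt [-7.e-04 -6.e-04 -1.e+00]
deck [193, 0, 83, 240, 11278] z 30.2 [595.5 -65.1] [235.7  77.1] 84.13
rails [274, 0, 9, 128, 717] z 45.0 [640.3  -9.8] [107.5   7.1] 86.22
```

View pics/w5.png

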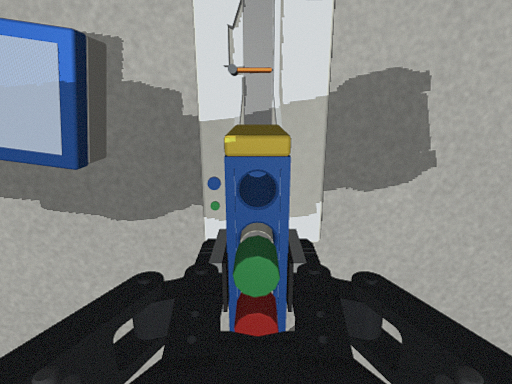

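The blue rack is held upright with its yellow nose at (257,140), lined up with the lane; the gate is closed at (253,70). Lowering.

Emit:
servo_tool(rows=[[0, 0.5, 10, 0, 20], [0, 0, 18, 0, 20], [0, 0, 20, 0, 20], [0, 0, 20, 0, 20], [0, 0, 20, 0, 20], [0, 0, 18, 0, 20], [0, 0, 15, 0, 20], [0, 0, 8, 0, 20]])

```text
time: 17.68
ee_pos: [611.3, -109.5, 68.5]
ee_rot: [0.743, 0.669, -0.001, -0.001]
wrist_force: [-0.4, -0.1, -0.8]
gripper_width: 24.1
```

Emit:
servo_tool(rows=[[0, 0, 4, 0, 20], [0, 0, 2, 0, 20], [0, 0, 1, 0, 20], [0, 0, 0, 0, 20], [0, 0, 0, 0, 20]])

```text
time: 18.1
ee_pos: [613.2, -108.7, 64.5]
ee_rot: [0.742, 0.67, 0.0, 0.0]
wrist_force: [-0.5, -0.5, -1.0]
gripper_width: 24.6
```

Emit:
servo_tool(rows=[[0, 0, 1, 0, 20], [0, 0, 1, 0, 20], [0, 0, 0, 0, 20], [0, 0, 0, 0, 20]])

```text
time: 18.43
ee_pos: [612.9, -108.5, 61.8]
ee_rot: [0.742, 0.67, 0.0, 0.0]
wrist_force: [0.1, 0.6, -1.6]
gripper_width: 24.5
```

Emit:
servo_tool(rows=[[0, 0, 1, 0, 20], [0, 0, 0, 0, 20], [0, 0, 0, 0, 20]])

```text
time: 18.68
ee_pos: [612.9, -108.5, 60.8]
ee_rot: [0.742, 0.67, 0.0, -0.0]
wrist_force: [-0.5, 0.8, -1.3]
gripper_width: 24.2
```

Emit:
servo_tool(rows=[[0, 0, 0.5, 0, 20], [0, 0, 0, 0, 20], [0, 0, 0, 0, 20]])

```text
time: 18.93
ee_pos: [612.9, -108.5, 60.8]
ee_rot: [0.742, 0.67, 0.0, 0.0]
wrist_force: [-3.4, 0.7, 7.3]
gripper_width: 24.7
```

Emit:
servo_tool(rows=[[0, 0, 0, 0, 28], [0, 0, 0, 0, 34], [0, 0, 0, 0, 40], [0, 0, 0, 0, 46], [0, 0, 0, 0, 46], [0, 0, -8, 0, 46], [0, 0, -15, 0, 46], [0, 0, -20, 0, 46]])

```text
time: 19.6
ee_pos: [612.2, -108.4, 103.2]
ee_rot: [0.742, 0.67, -0.001, -0.001]
wrist_force: [0.1, 1.0, 0.4]
gripper_width: 45.9
```

Emit:
servo_tool(rows=[[0, 0, -25, 0, 46], [0, 0, -25, 0, 46], [0, 0, -17, 0, 46], [0, 0, 0, 0, 46], [0, 0, 0, 0, 46]])

```text
time: 20.02
ee_pos: [613.3, -108.6, 171.6]
ee_rot: [0.742, 0.67, 0.001, 0.001]
wrist_force: [0.6, -0.4, -0.5]
gripper_width: 45.7
```

Run:
```python
from w import *
im,W=look("w6");z=W[...,2];h=cv2.cvtColor(im,cv2.COLOR_BGR2HSV).astype(int);H,S=h[...,0],h[...,1]
rect(W,(z>83)&(z<97)&(S>90)&(H>15)&(H<130),"bluetop")
rect(W,(z>110)&(z<120)&(S>90)&((H<8)|(H>172)),"red")
rect(W,(z>110)&(z<120)&(S>90)&(H>40)&(H<85),"green")
rect(W,(z>26)&(z<35),"deck")
im,d,c=cap("scene");W=cloud(d,c);z=W[...,2];h=cv2.cvtColor(im,cv2.COLOR_BGR2HSV).astype(int);H,S=h[...,0],h[...,1]
rect(W,(z>40)&(z<100)&(S>90)&(H>100)&(H<130)&(W[...,0]>560)&(W[...,0]<680)&(W[...,1]<0),"scene blue")
```

```text
t 20.0667 ee [ 612.8 -108.6  170.6] yaw 84.13 tilt [-1.e-04  3.e-04 -1.e+00]
bluetop [240, 119, 33, 148, 2766] z 89.9 [ 612.5 -109. ] [118.6  24.4] 84.24
red [246, 201, 21, 23, 382] z 115.9 [ 612.2 -112. ] [14.6 13.9] 84.73
green [245, 172, 23, 24, 408] z 116.0 [614.4 -91.3] [14.4 15. ] 5.88
deck [184, 0, 93, 254, 14283] z 30.2 [595.5 -70.2] [231.2  78.8] 84.55
scene blue [202, 190, 25, 36, 297] z 82.0 [ 615.9 -114.6] [110.9  25.7] 87.85
```

Emit:
servo_tool(rows=[[-15, 0, 0, 0, 0], [-25, 0, 0, 0, 0], [-25, 0, 0, 0, 0], [-15, 0, 0, 0, 0], [-10, 0, 0, 0, 0], [0, 0, 15, 0, 0], [0, 0, 20, 0, 0], [0, 0, 20, 0, 0]])

```text
time: 20.78
ee_pos: [603.8, -197.7, 114.6]
ee_rot: [0.742, 0.67, 0.0, 0.0]
wrist_force: [0.7, -0.0, -0.0]
gripper_width: -0.2
```

Emit:
servo_tool(rows=[[0, 0, 20, 0, 0], [0, 0, 15, 0, 0], [0, 0, 13, 0, 0], [0, 0, 8, 0, 0], [0, 0, 0, 0, 0], [0, 0, 0, 0, 0]])

```text
time: 21.28
ee_pos: [603.8, -197.8, 59.4]
ee_rot: [0.742, 0.67, 0.0, -0.0]
wrist_force: [0.1, -0.3, 1.1]
gripper_width: 0.2
```

Emit:
servo_tool(rows=[[3, 0, 0, 0, 0], [4, 0, 0, 0, 0], [4, 0, 0, 0, 0], [4, 0, 0, 0, 0], [3, 0, 0, 0, 0], [3, 0, 0, 0, 0], [3, 0, 0, 0, 0], [3, 0, 0, 0, 0]])

```text
time: 21.95
ee_pos: [606.5, -171.0, 59.4]
ee_rot: [0.742, 0.67, -0.0, 0.0]
wrist_force: [-0.3, -1.5, 1.8]
gripper_width: -0.1
```

Emit:
servo_tool(rows=[[4, 0, 0, 0, 0], [5, 0, 0, 0, 0], [5, 0, 0, 0, 0], [5, 0, 0, 0, 0], [5, 0, 0, 0, 0], [5, 0, 0, 0, 0], [5, 0, 0, 0, 0], [5, 0, 0, 0, 0]])

```text
time: 22.62
ee_pos: [610.4, -132.2, 59.3]
ee_rot: [0.742, 0.67, -0.0, 0.0]
wrist_force: [-0.0, -2.3, 0.9]
gripper_width: 0.0
```

Emit:
servo_tool(rows=[[5, 0, 0, 0, 0], [5, 0, 0, 0, 0], [5, 0, 0, 0, 0], [5, 0, 0, 0, 0], [5, 0, 0, 0, 0], [5, 0, 0, 0, 0], [5, 0, 0, 0, 0], [5, 0, 0, 0, 0]])

```text
time: 23.28
ee_pos: [614.6, -92.0, 59.3]
ee_rot: [0.742, 0.67, 0.0, -0.0]
wrist_force: [-0.2, -1.8, -0.8]
gripper_width: 0.1
```

Emit:
servo_tool(rows=[[5, 0, 0, 0, 0], [5, 0, 0, 0, 0], [5, 0, 0, 0, 0], [5, 0, 0, 0, 0], [5, 0, 0, 0, 0], [5, 0, 0, 0, 0], [5, 0, 0, 0, 0], [5, 0, 0, 0, 0]])

```text
time: 23.95
ee_pos: [618.6, -52.3, 59.3]
ee_rot: [0.742, 0.67, 0.0, -0.0]
wrist_force: [0.2, -2.1, 0.5]
gripper_width: 0.0
```

Run:
```python
from w import *
im,W=look("w7");z=W[...,2];h=cv2.cvtColor(im,cv2.COLOR_BGR2HSV).astype(int);H,S=h[...,0],h[...,1]
rect(W,(z>83)&(z<97)&(S>90)&(H>15)&(H<130),"bluetop")
im,d,c=cap("side");cv2.imwrite("pics/s7.png",cv2.resize(im[90:290,180:400],None,fx=3,fy=3))
```

```text
t 24.0 ee [618.8 -51.   59.3] yaw 84.19 tilt [ 8.e-04  1.e-04 -1.e+00]
bluetop [222, 0, 77, 257, 8751] z 90.0 [624.8   2.1] [95.3 25.4] 83.69
```

View pics/w7.png

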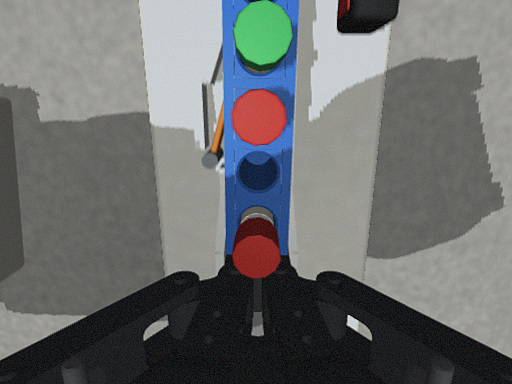

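The gate (215,130) is open along the rack's side; the rack is straight and its tubes are in place. Continuing.

Emit:
servo_tool(rows=[[5, 0, 0, 0, 0], [5, 0, 0, 0, 0], [5, 0, 0, 0, 0], [5, 0, 0, 0, 0], [5, 0, 0, 0, 0], [5, 0, 0, 0, 0], [5, 0, 0, 0, 0], [5, 0, 0, 0, 0]])

```text
time: 24.72
ee_pos: [622.8, -12.5, 59.3]
ee_rot: [0.742, 0.67, 0.0, 0.0]
wrist_force: [0.2, -0.9, 0.3]
gripper_width: 0.0
```

Emit:
servo_tool(rows=[[5, 0, 0, 0, 0], [5, 0, 0, 0, 0], [4, 0, 0, 0, 0], [4, 0, 0, 0, 0], [3, 0, 0, 0, 0], [3, 0, 0, 0, 0], [2, 0, 0, 0, 0], [2, 0, 0, 0, 0]])

```text
time: 25.38
ee_pos: [625.5, 14.9, 59.3]
ee_rot: [0.742, 0.67, -0.0, -0.0]
wrist_force: [-0.7, -1.3, 0.6]
gripper_width: 0.1
```

Emit:
servo_tool(rows=[[1, 0, 0, 0, 0], [1, 0, 0, 0, 0], [0, 0, 0, 0, 0]])

```text
time: 25.63
ee_pos: [625.7, 17.0, 59.3]
ee_rot: [0.742, 0.67, 0.0, -0.0]
wrist_force: [0.1, -0.6, 0.1]
gripper_width: 0.1
```

Emit:
servo_tool(rows=[[1, 0, 0, 0, 0], [1, 0, 0, 0, 0], [1, 0, 0, 0, 0], [0, 0, 0, 0, 0]])

```text
time: 25.97
ee_pos: [626.0, 20.1, 59.3]
ee_rot: [0.742, 0.67, 0.0, -0.0]
wrist_force: [-0.4, -0.1, 0.0]
gripper_width: 0.0
```

Emit:
servo_tool(rows=[[1, 0, 0, 0, 0], [1, 0, 0, 0, 0], [0, 0, 0, 0, 0]])

```text
time: 26.22
ee_pos: [626.2, 22.1, 59.3]
ee_rot: [0.742, 0.67, 0.0, -0.0]
wrist_force: [-0.5, 0.0, -0.1]
gripper_width: 0.1
```

Emit:
servo_tool(rows=[[1, 0, 0, 0, 0], [0, 0, 0, 0, 0]])

```text
time: 26.38
ee_pos: [626.4, 22.8, 59.3]
ee_rot: [0.742, 0.67, -0.0, -0.0]
wrist_force: [0.4, 0.0, -0.0]
gripper_width: -0.4
```

Emit:
servo_tool(rows=[[1, 0, 0, 0, 0], [0, 0, 0, 0, 0]])

```text
time: 26.55
ee_pos: [626.4, 22.8, 59.3]
ee_rot: [0.743, 0.67, -0.0, 0.0]
wrist_force: [-1.1, -5.0, 1.2]
gripper_width: 0.2
```

Emit:
servo_tool(rows=[[1, 0, 0, 0, 0], [0, 0, 0, 0, 0]])

```text
time: 26.72
ee_pos: [626.5, 22.8, 59.3]
ee_rot: [0.743, 0.669, -0.001, 0.001]
wrist_force: [-1.6, -9.8, 2.2]
gripper_width: 0.3
```

Emit:
servo_tool(rows=[[0.5, 0, 0, 0, 0], [0, 0, 0, 0, 0]])

```text
time: 26.88
ee_pos: [626.5, 22.8, 59.3]
ee_rot: [0.743, 0.669, -0.001, 0.001]
wrist_force: [-1.6, -11.7, 3.3]
gripper_width: -0.0
```

Run:
```python
from w import *
im,W=look("w8");z=W[...,2];h=cv2.cvtColor(im,cv2.COLOR_BGR2HSV).astype(int);H,S=h[...,0],h[...,1]
rect(W,(z>83)&(z<97)&(S>90)&(H>100)&(H<130),"bluetop")
rect(W,(z>110)&(z<120)&(S>90)&((H<8)|(H>172)),"red")
rect(W,(z>110)&(z<120)&(S>90)&(H>40)&(H<85),"green")
```

```text
t 26.9333 ee [626.5  22.8  59.3] yaw 84.03 tilt [-2.7e-03 -3.0e-04 -1.0e+00]
bluetop [221, 61, 74, 195, 7219] z 90.0 [631.4  68.1] [76.9 25.8] 83.83
red [233, 91, 54, 56, 2334] z 116.0 [634.1  88.3] [14.7 14.6] 26.14
green [241, 61, 36, 9, 202] z 115.3 [635.3 102.5] [1.9 9.7] 84.74
```

View pics/w8.png

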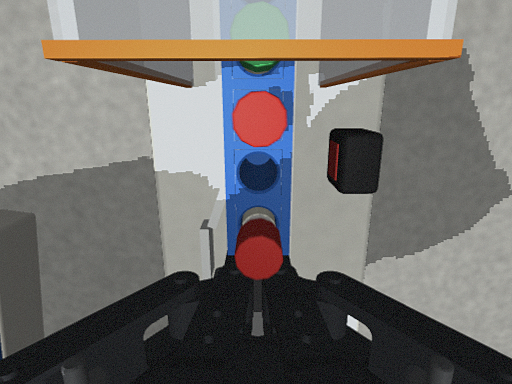

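The rack is home: motion stalled with force rising to 12 N where predicted, and the tubes are in place under the guard's orange edge (250,48). Backing off and checking the gate.

Emit:
servo_tool(rows=[[-3, 0, 0, 0, 0], [-6, 0, 0, 0, 0], [-10, 0, 0, 0, 0], [-5, 0, -8, 0, 0], [0, 0, -20, 0, 0], [0, 0, -25, 0, 0], [-10, 0, -25, 0, 0], [-25, 0, -25, 0, 0]])

```text
time: 27.6
ee_pos: [620.6, -30.7, 164.2]
ee_rot: [0.741, 0.671, 0.001, -0.001]
wrist_force: [-0.3, 0.6, -0.2]
gripper_width: 0.2
```

Emit:
servo_tool(rows=[[-25, 0, -20, 0, 0], [-25, 0, -10, 0, 0], [-25, 0, 0, 0, 0], [-15, 0, 0, 0, 0], [0, 0, 0, 0, 0], [0, 0, 0, 0, 0]])

```text
time: 28.1
ee_pos: [611.1, -124.1, 192.8]
ee_rot: [0.743, 0.669, 0.0, 0.0]
wrist_force: [-0.0, 0.8, -0.1]
gripper_width: 0.2
```

```bash
cp m.py m2.py
python3 - <<'E'
from w import *
im,W=look("w9");z=W[...,2];h=cv2.cvtColor(im,cv2.COLOR_BGR2HSV).astype(int);H,S=h[...,0],h[...,1]
m=(z>83)&(z<97)&(S>90)&(H>100)&(H<130);rect(W,m,"bluetop")
p=W[m];u=np.array([.1017,.9948]);print("tail infeed x",np.nanpercentile((p[:,:2]-[625.7,20.9])@u,[0.5,2]))
g=(z>36)&(z<56)&(S>120)&(H>3)&(H<20);rect(W,g,"gate")
q=W[g][:,:2]-[625.7,20.9];print("gate infeed x,y range",np.percentile(q@u,[2,98]),np.percentile(q@[-.9948,.1017],[2,98]))
for n in ["scene","side"]:
    im,d,c=cap(n);np.savez(n+"0.npz",im=im,W=cloud(d,c))
E
python3 m2.py | grep -E "storedtop|tip "
```

```text
t 28.15 ee [ 611.3 -122.8  192.7] yaw 84.11 tilt [ 5.e-04  2.e-04 -1.e+00]
bluetop none
tail infeed x nan
gate [235, 47, 36, 6, 213] z 50.5 [619.   -9.7] [ 3.1 30.3] 83.94
gate infeed x,y range [-32.67613255 -29.71930601] [-10.95764135  18.31093739]
scene storedtop [356, 265, 40, 47, 517] zmed 64.4 c [464.8 324.6] size [119.3  26.8] ang 71.35 corners [[433.0, 272.0], [458.0, 264.0], [497.0, 377.0], [471.0, 385.0]]
scene tip [269, 182, 45, 37, 984] zmed 63.5 c [418.5 -12.7] size [122.8  87.7] ang 76.22 corners [[361.0, -62.0], [446.0, -83.0], [476.0, 37.0], [391.0, 57.0]]
side storedtop [187, 143, 16, 17, 147] zmed 63.6 c [389.2 328.6] size [123.3  25.9] ang 70.91 corners [[357.0, 275.0], [381.0, 266.0], [422.0, 383.0], [397.0, 391.0]]
side tip [194, 193, 40, 30, 970] zmed 62.9 c [416.5 -14.5] size [129.2  87. ] ang 75.99 corners [[359.0, -67.0], [443.0, -88.0], [474.0, 38.0], [390.0, 59.0]]
  return np.nanmean(a, axis, out=out, keepdims=keepdims)
```

View pics/w9.png

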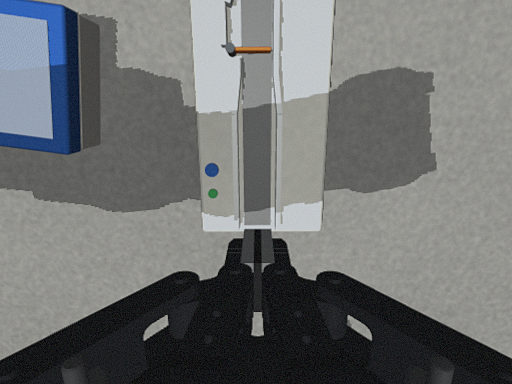

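The gate is closed (straight across the lane at (250,49)) and the lane is clear. One last numeric check that the rack stayed home.

Run:
```python
from h import *
for n in ["scene","side"]:
    f=np.load(n+"0.npz");W=f["W"];h=cv2.cvtColor(f["im"],cv2.COLOR_BGR2HSV).astype(int);H,S=h[...,0],h[...,1]
    q=W[...,:2]-[625.7,20.9];x=q@[.1017,.9948];y=q@[-.9948,.1017];z=W[...,2];L=(abs(y)<20)&(x>-60)&(x<140)
    for nm,m in [("red",((H<8)|(H>172))&(S>120)&(z>100)&(z<122)),("blue",(H>100)&(H<130)&(S>120)&(z>40)&(z<95))]:
        m=m&L
        if m.sum(): print(n,nm,m.sum(),"x",np.percentile(x[m],[2,98]).round(1),"y",np.percentile(y[m],[2,98]).round(1),"z",np.percentile(z[m],[2,98]).round(1))
```

```text
scene red 40 x [21.1 32.9] y [-9.3  2.4] z [103.  118.7]
scene blue 65 x [13.6 38.1] y [-14.6   9.3] z [53.5 93.2]
side red 66 x [14.9 70.8] y [-7.4  6.1] z [101.6 117.5]
side blue 269 x [  7.7 114.9] y [-12.5  13.2] z [41.2 92.4]
```

```bash
python3 -c "
from bench import ctrl
print(ctrl.job_done())"
```

```text
the job is handed in; nothing more can be done
None
```

The job is done and handed in at about 28 s of the 72 s allowed.

**Empty rack:** I lifted it out of the lane and stood it upright in the tray's free side. The wrist camera found it at (393, 337), top 63.9 mm above the bench, about 1 mm from where I aimed. The stored rack had not moved.

**Blue rack:** I set it in the lane with its yellow end leading and pushed it through the gate with the closed fingers until it met the stop. Motion stalled at the expected place and the push force rose to about 12 N. The two red caps were seen in place after the push; the green cap was last seen just under the guard's edge.

**Gate:** it is closed behind the rack, straight across the lane at infeed x of about -31 mm.

**Checks that disagreed or were limited:**
- **Tail position:** after backing off, the scene camera put the tail at 13.6 mm (14 is home). The side camera's coarser depth read about 8 mm. I relied on the stall, the push force and the scene camera.
- **Bystanders:** the tip box re-measured within about 2 mm of its start. I did not re-measure the bottle and the cup; my planned path kept clear of the bottle, and the cup was well away from it.

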